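Close the hanger rivet on a basket label with the mallet-struck rivet setter

ROBOT

A 6-joint arm with a two-finger parallel gripper is mounted at the origin on the work surface. World frame = base frame: x ahead of the robot, y to its left, z up, the work surface at z = 0. Lengths are in m, angles in rad, forces in N, time in s.
With the tool pointing down it reaches from about 0.35 to 0.85 m from the base axis. Payload 8.1 kg.
Tool frame: the origin (TCP) lies midway between the tips of the shut fingers; the grasp point (between the pads) lies robot.grip_depth behind it (robot.grip_depth is the distance from the TCP to the grasp point, in m); z points along the fingers, y is the line along which they close (so a half turn about z gives the same grasp; the last joint's range is limited). The gripper opens to 93 mm and grips with 3 to 60 N. Pads are 15 mm wide; open, the fingers measure 128 mm over their backs; the gripper's body (75 mm by 188 mm) begins 65 mm behind the grasp point.
Start: joints at [1.243, 0.13, 1.488, -0, 1.523, -0.085], TCP at [0.144, 0.582, 0.194] pointing down, gripper open.
Joint ranges: [-2.96, 2.96], [-0.89, 2.26], [0.02, 2.5], [-1.34, 4.48], [0, 2.73], [-2.66, 2.66]. Speed limits (rad/s): [2.39, 2.39, 2.79, 3.14, 3.14, 3.14].

INTERFACE

Orientations are given as a rotation vector (axis times angle).
In Python, from plant import robot gives the robot as it stands.
- The arm moves only by the tool carry_out, never from a script. Its argument "rows" is a list of rows, each a list of 6 numbers: the shift along the tool's x, y, z in m, then the turn, a rotation vector about the tool's x, y, z in degrees. A call has 1 to 12 rows; each row is the pose to reach, as a shift and turn from the pose commanded when the call began, along the tool's axes at that moment; what a row does not reach only later rows make up. A row lasts 1/8 s, in which the tool goes at most 62.5 mm and 10.7 degrees, less where a joint would pass 70% of its speed; a pose out of reach is approached as far as the arm can. A call with a gripper value outside its range is refused whole. "jaw" is the closure in counts, from 0 (fully open) to 255 (shut), set as the call begins (left out, the last holds). The fingers move at their own pace and stop on an object; "force" is the grip in N (left out, the last holds). Time passes only in rows, so rows that repeat a pose let the fingers close. It gives the time, the measured TCP pose, the force, the opening and the grip force at its end, in the units of the state.
- robot.read_state(): the state, without advancing time (a new reading comes with each control period).
- robot.read_camera(name): name is "side" or "top"; returns the picture (480x640x3 uint8, red, green, blue); there is no depth.
- robot.camera_model(name): a dict with "fx", "fy", "cx", "cy" (pixels), "R" (3x3) and "t" (3): a world point X has camera coordinates R X + t. Camera axes: x right, y down, z forward; pixel columns grow to the right and rows downward; lengths in m; the calibration is good to about 2 mm. A picture is of the moment at which its call begins. camera_model takes no time and is no camera call.
- robot.close_job(): hands the job in; it is judged then, once.
Trained networks look in the newest picture that a camera, given by its name, has taken for a name from the list of things; names that differ only in an ending like _2 or _b are one class to them, and where a whole thing is asked for, a point or a joint stands for the part that bears it (a point fixed in the world has none). Each returns a list of dicts, best first, with "conf" (0 to 1); they miss things now and then, are a little off and sometimes report something else, mostly with a low value. They report only what shows in the picture. A call takes as long as a camera call. They do not tell look-alikes from the thing itself.
- robot.outline_of(camera, target): "pixels" (480x640 bool, what is visible of it) and "pixel" ([column, row] in pixels, amid what is visible of it).
The state is a dict: "t": time; "q": joint angles; "dq": joint speeds; "joint_torque": joint torques, N m; "tool_pos": TCP position; "orientation": TCP orientation; "force": force on the tool from outside, world axes, zero at the start; "wrist_torque": the same for the moment, N m; "opening": finger opening in m; "gripper_force": force on a finger pad.
Only numpy, scipy, OpenCV 4.12 (cv2) and the standard library are available. Lean on these libraries where they do the work, as an engineer would, in place of code of your own. Each camera call takes 0.05 s, during which the arm holds its last target. There are 200 camera calls.

TASK

Slide the plywood label lying on the bed of the rivet setter all the way in until it meets the stop, so that its rivet is under the punch. Then hold the mallet by its handle and strike the setter's sprung punch squarely down with a face of its head, in one or more brisk blows, so that the rivet is fully closed, and leave the label there. Finally stand the mallet back on the rubber pad, on the face of its head as you found it, and leave the other things on the table where they are.

Things in the scene. Friction and masses are not known exactly. Their poses are not given: they have to be found in the camera images.
- setter: Bench rivet setter of grey cast iron, bolted down, 230 x 104 mm, 181 mm tall. Origin on the table (z = 0) below the punch axis; its +x points the way the label is slid in. Bed top 22 mm above the table, from x = -120 mm (open front) to +110 mm. Column at x 49 to 93 mm; its arm (top at z = 125 mm) ends in a round boss of 21 mm radius, z 75 to 135 mm, about the punch axis.
- setter_stop (a point): Middle of the face of the steel stop bar across the bed, 26 mm from the punch axis towards the setter's +x, on the bed's top (z = 22 mm). The bar is 14 mm high. Two steel side guides, 9 mm high, with inner faces at y = +-36.5 mm, run along the bed from its front edge to the stop.
- punch_top (a point): Centre of the flat top of the punch's steel head, the spot to strike: 38 mm diameter, 181 mm above the table when up, the highest point of the setter. z of the point is up. A visible coil spring lies between head and boss.
- punch (a joint): How far the punch is down, m: 0 up, at most 0.024. Spring: 2 N at 0, 150 N/m; returns by itself. It meets the cap of a label that is home at 0.0145; the rivet is closed at 0.0195. The rivet adds 4 N: about 9 N closes it. A brisk blow: a face of the mallet drives it down at over 0.1 m/s while the rivet is not yet closed; a slow press does not count.
- label: Loose plywood label, 180 x 70 x 9 mm, 90 g nominal, white card on top, steel hanger plate and brass rivet at one end. Lies flat on the bed between the guides (1.5 mm play each side), 20 to 45 mm short of the stop. Origin: centre of its underside; +x points to the rivet end, which goes in first. The other end juts past the bed's front edge (36 mm when home), to be pushed there.
- label_rivet (a point): On the label's underside below the rivet axis, 65 mm from the label's origin towards +x (25 mm from that end). With the label home it lies on the punch axis, within 1.5 mm.
- label_tail (a point): Centre of the label's outer end face, 90 mm from its origin towards -x, at mid-thickness (z = 26.5 mm above the table): the place to push.
- rivet (a joint): How far the rivet's cap (brass, 16 mm diameter, 4 mm high) has been driven down, m: 0 standing 5 mm proud of the hanger plate, 0.005 fully closed. It stays where it is left.
- mallet: Loose mallet, 0.4 kg nominal. Upright drum-shaped head, 64 mm diameter, 90 mm tall, standing on one face. Level wooden handle towards its -x, 24 mm wide, 32 mm deep, flat sides, axis 45 mm above the lower face, from 30 to 235 mm from the head's axis. Origin: centre of the lower (striking) face. Balances about 15 mm from the head's axis; held 90 mm from it the head clears the gripper.
- mallet_upper (a point): Centre of the mallet head's upper face, 90 mm above the origin along the mallet's z.
- pad: Black rubber pounding pad fixed to the table, 160 x 160 x 12 mm. Origin at the centre of its underside (z = 0), its top at 12 mm; axes along its sides. The mallet stands on it.
- rivet_tray: Bystander: grey plastic tray with two dividers, 90 x 130 x 30 mm, with rivet caps. Origin at the centre of its underside.
- rivet_jar: Bystander: glass jar with steel cap, 60 mm diameter, 85 mm tall. Origin at the centre of its underside.
- spare_labels: Bystander: stack of four spare plywood labels, 180 x 70 x 36 mm. Origin at the centre of its underside.
- card_stack: Bystander: stack of paper cards, 100 x 150 x 30 mm. Origin at the centre of its underside.
- wood_bowl: Bystander: dark wooden bowl, 110 mm diameter, 38 mm tall. Origin at the centre of its underside.
There are look-alikes about, which are no part of the job. What is shaped like the label but blue is not meant.

How it is judged:
By the outcome, as a careful person would: the job done as asked, in the order asked, and still so for the second after the job is handed in, with the robot touching nothing.
It also fails if it takes over 59 s, if anything falls off the work surface, if the arm or the gripper's body presses on something with over 40 N, if the wrist force passes 120 N, or if a joint passes its speed limit or range.

## Working session

There is one attempt and no reset: what is moved stays moved. The work goes in short steps, Python scripts to look and compute and a tool call to move; the robot and the scene stay as the last step left them, time stands still between calls to the robot, and variables do not carry over. Pictures are saved under pics/ and viewed, at most 10 in all, crops included, and the job is handed in when it is done.

Besides the shell and the picture viewer there is one more tool, called after "Emit:" by a JSON object that holds its "method" and its "body", one argument or row to a line. carry_out: Moves the arm, as the interface text tells. Its arguments: {"type":"object","properties":{"rows":{"type":"array"},"jaw":{"type":"number"},"force":{"type":"number"}},"required":["rows"]}

```bash
ls; mkdir -p pics; cat > h.py <<'E'
import numpy as np, cv2
from plant import robot
from scipy.spatial.transform import Rotation as Rn
def ray(cam,px):
    m=robot.camera_model(cam);R=np.array(m["R"]);t=np.array(m["t"])
    d=R.T@np.array([(px[0]-m["cx"])/m["fx"],(px[1]-m["cy"])/m["fy"],1.]);return -R.T@t,d
def at_z(cam,px,z):
    c,d=ray(cam,px);return c+d*(z-c[2])/d[2]
def proj(cam,X):
    m=robot.camera_model(cam);p=np.array(m["R"])@np.array(X)+np.array(m["t"])
    return np.array([p[0]/p[2]*m["fx"]+m["cx"],p[1]/p[2]*m["fy"]+m["cy"]])
def save(cam,name):
    im=robot.read_camera(cam);cv2.imwrite("pics/"+name,im[:,:,::-1]);return im
E
python3 - <<'E'
from h import *
np.set_printoptions(precision=3,suppress=True)
for c in("top","side"):
    im=save(c,c+"0.png");print(c,ray(c,(320,240)))
    for n in("setter","label","mallet","mallet_upper","punch_top","pad","label_tail"):
        for o in robot.outline_of(c,n)[:3]: print(n,round(o["conf"],2),np.round(o["pixel"]),o["pixels"].sum())
s=robot.read_state();print(s["t"],s["tool_pos"],s["orientation"],s["opening"],robot.grip_depth)
E
```

```text
pics
top (array([0.403, 0.042, 1.103]), array([ 0.121, -0.015, -0.993]))
setter 0.7 [236. 201.] 3152
label 0.81 [288. 220.] 2283
label 0.79 [208. 375.] 2579
label 0.74 [237. 194.] 280
mallet 0.69 [477. 249.] 2146
mallet 0.65 [434. 249.] 3704
mallet_upper 0.88 [476. 248.] 2025
punch_top 0.8 [235. 194.] 287
pad 0.66 [435. 251.] 3687
label_tail 0.83 [205. 374.] 2662
label_tail 0.62 [289. 222.] 2403
side (array([ 0.147, -1.057,  0.797]), array([ 0.303,  0.806, -0.509]))
setter 0.58 [319. 224.] 1691
label 0.9 [178. 250.] 1089
label 0.75 [317. 256.] 989
mallet 0.92 [356. 355.] 2493
mallet_upper 0.45 [318. 257.] 1040
punch_top 0.6 [319. 193.] 234
pad 0.64 [339. 360.] 2986
label_tail 0.83 [180. 248.] 1109
label_tail 0.74 [319. 256.] 1047
0.8 [0.144 0.582 0.194] [0.38  3.118 0.   ] 0.09300600758575943 0.0188
```

View pics/top0.png

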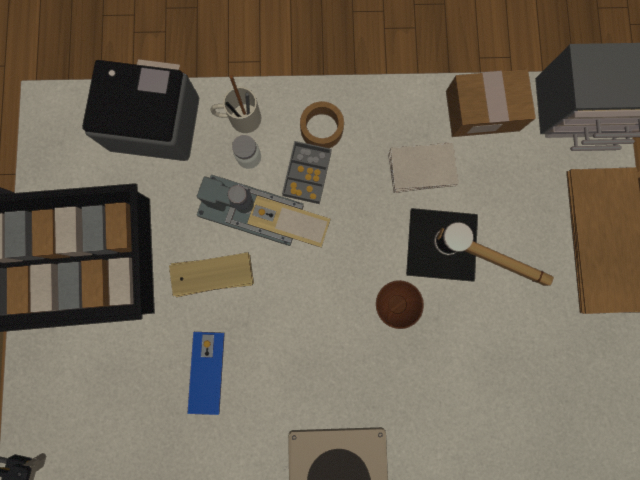

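View pics/side0.png

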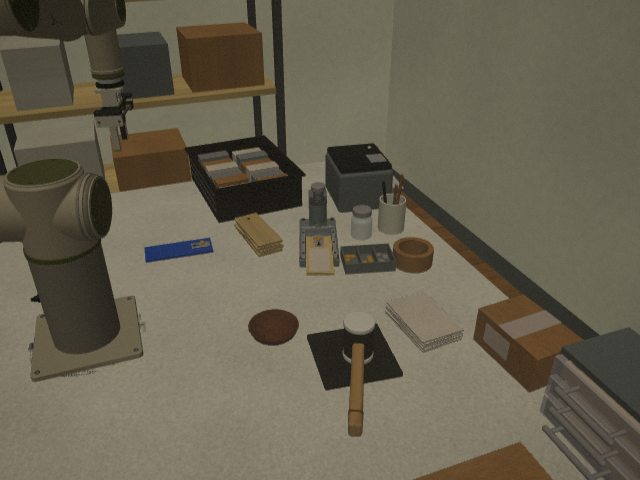

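The label in the bed is at top-view pixel (290,222). The lookalikes are the blue one at (207,373) and the spare stack at (210,275). The mallet head is at (458,237), with its handle running to (550,279). I choose the white-carded one in the setter, and check it in a crop while measuring.

```bash
python3 - <<'E'
from h import *
np.set_printoptions(precision=4,suppress=True)
im=cv2.imread("pics/top0.png")
a=cv2.resize(im[165:265,185:345],None,fx=5,fy=5,interpolation=cv2.INTER_CUBIC)
b=cv2.resize(im[200:300,400:560],None,fx=5,fy=5,interpolation=cv2.INTER_CUBIC)
cv2.imwrite("pics/c1.png",a);cv2.imwrite("pics/c2.png",b)
robot.read_camera("top")
def rect(mask,z):
    c,_=max(((c,cv2.contourArea(c)) for c in cv2.findContours(mask.astype(np.uint8),0,2)[0]),key=lambda v:v[1])
    P=np.array([at_z("top",p,z)[:2] for p in c[:,0,:]+0.0]);return P,cv2.minAreaRect((P*1000).astype(np.float32))
for o in robot.outline_of("top","label")[:3]:
    P,r=rect(o["pixels"],.031);print("label",o["conf"],r,cv2.boxPoints(r).round(1).tolist())
for o in robot.outline_of("top","punch_top")[:1]: print("pt",at_z("top",o["pixel"],.181), rect(o["pixels"],.181)[1])
for o in robot.outline_of("top","setter")[:1]: print("setter",rect(o["pixels"],.022)[1])
for n in("mallet","mallet_upper"):
  for o in robot.outline_of("top",n)[:2]: print(n,o["conf"],rect(o["pixels"],.073)[1],rect(o["pixels"],.102)[1][0])
for o in robot.outline_of("top","pad")[:1]: print("pad",rect(o["pixels"],.012)[1])
for n in ("wood_bowl","card_stack","rivet_tray"):
  for o in robot.outline_of("top",n)[:1]: print(n,rect(o["pixels"],.03)[1])
E
```

```text
label 0.87 ((580.0363159179688, 98.17990112304688), (181.42568969726562, 71.6832504272461), 70.3697280883789) [[515.7999877929688, 24.799999237060547], [583.2999877929688, 0.699999988079071], [644.2999877929688, 171.60000610351562], [576.7999877929688, 195.6999969482422]]
label 0.77 ((245.87075805664062, 285.3841247558594), (71.72769165039062, 178.3437957763672), 86.27005767822266) [[154.60000610351562, 255.39999389648438], [332.5, 243.8000030517578], [337.20001220703125, 315.3999938964844], [159.1999969482422, 327.0]]
pt [0.6073 0.1969 0.181 ] ((609.949462890625, 192.90113830566406), (37.965816497802734, 36.684261322021484), 88.71390533447266)
mallet 0.75 ((493.7186279296875, -360.1793212890625), (273.7732849121094, 78.38290405273438), 71.02499389648438) (491.1611328125, -348.8426513671875)
mallet 0.52 ((690.6983032226562, -210.28915405273438), (107.15322875976562, 153.77239990234375), 4.235165596008301) (682.5948486328125, -203.1726531982422)
mallet_upper 0.96 ((493.4513854980469, -360.5279235839844), (274.33636474609375, 78.6308822631836), 70.50452423095703) (490.90155029296875, -349.18145751953125)
mallet_upper 0.47 ((602.879638671875, 187.16790771484375), (232.5420684814453, 103.2374038696289), 70.8130874633789) (597.248779296875, 183.093994140625)
pad ((519.4025268554688, -259.9249267578125), (163.5412139892578, 160.53073120117188), 83.01079559326172)
wood_bowl ((384.2098083496094, -149.75836181640625), (104.24351501464844, 105.00698852539062), 43.47859573364258)
card_stack ((702.9497680664062, -219.88026428222656), (109.14418029785156, 155.01918029785156), 5.388396739959717)
rivet_tray ((694.4915161132812, 54.75791931152344), (93.28630065917969, 137.74285888671875), 76.10838317871094)
```

View pics/c1.png

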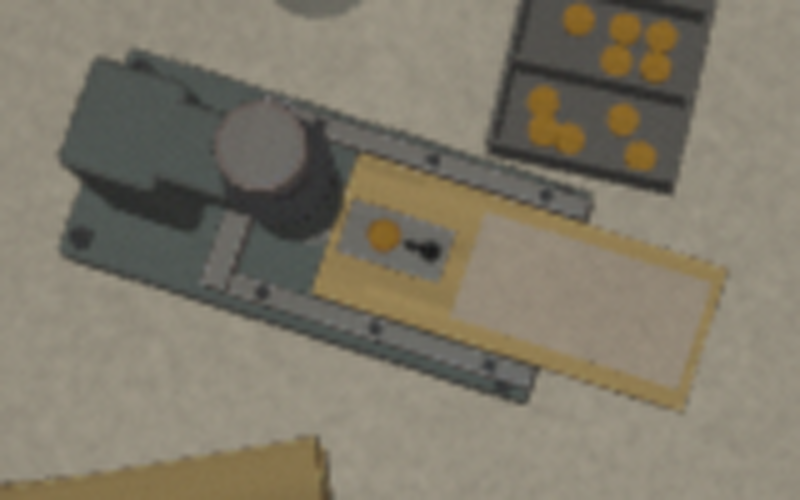

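View pics/c2.png

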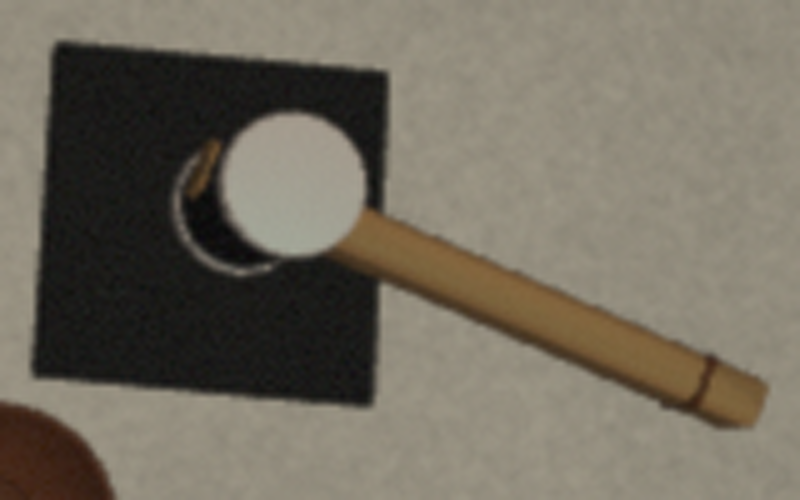

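The first crop confirms it: white card, with the rivet at (261,212). The second shows the mallet head's upper face at (459,237) and the handle end at about (549,280). Next I refine with hand-picked keypoints.

```bash
python3 - <<'E'
from h import *
np.set_printoptions(precision=1,suppress=True)
f=lambda u,v,z,o:at_z("top",(o[0]+(u-2)/5,o[1]+(v-2)/5),z)[:2]*1000
A=(185,165);B=(400,200)
for p,z in [((360,153),.031),((727,270),.031),((685,411),.031),((315,292),.031),((382,235),.038),((260,147),.181),((592,218),.031),((533,402),.022),((320,122),.031),((230,292),.036),((62,257),.022),((527,403),.022)]: print(p,f(*p,z,A))
print("mallet")
for p,z in [((294,184),.102),((375,210),.073),((768,380),.073),((710,355),.073),((692,408),.073),((765,385),.073),((725,425),.073)]: print(p,f(*p,z,B))
im=cv2.cvtColor(cv2.imread("pics/top0.png"),cv2.COLOR_BGR2HSV)
# handle mask
m=np.zeros(im.shape[:2],bool);m[236:292,474:556]=True
m&=(im[...,1]>70)&(im[...,0]<30)
ys,xs=np.nonzero(m);P=np.array([at_z("top",p,.065)[:2] for p in zip(xs,ys)])*1000
vx=cv2.fitLine(P.astype(np.float32),cv2.DIST_L2,0,.01,.01).ravel();print(vx,np.degrees(np.arctan2(vx[1],vx[0])),len(P))
# side view triangulation
for n in("punch_top","mallet_upper","mallet"):
    pass
robot.read_camera("side")
o=robot.outline_of("side","punch_top")[0];print(o["conf"]);ys,xs=np.nonzero(o["pixels"]);print(xs.min(),xs.max(),ys.min(),ys.max())
im=cv2.imread("pics/side0.png")
c=np.hstack([cv2.resize(im[175:285,290:350],(400,733)),cv2.resize(im[310:440,320:391],(400,733))])
cv2.imwrite("pics/c3.png",c[:600] if 0 else cv2.resize(c,(654,600)))
E
```

```text
(360, 153) [642.1 170.8]
(727, 270) [583.    1.8]
(685, 411) [517.8  23. ]
(315, 292) [577.1 192.1]
(382, 235) [601.8 160.2]
(260, 147) [611.9 192.7]
(592, 218) [608.9  63.7]
(533, 402) [524.7  93. ]
(320, 122) [657.2 189.3]
(230, 292) [577.3 230.3]
(62, 257) [597.9 310.6]
(527, 403) [524.3  95.8]
mallet
(294, 184) [ 525.6 -271.7]
(375, 210) [ 516.6 -316.2]
(768, 380) [ 437.  -485.1]
(710, 355) [ 448.7 -460.3]
(692, 408) [ 425.6 -450.3]
(765, 385) [ 434.9 -483.6]
(725, 425) [ 417.8 -464.3]
[   0.4    0.9  464.1 -399.4] 64.524124 1041
0.52
234 282 214 256
```

View pics/c3.png

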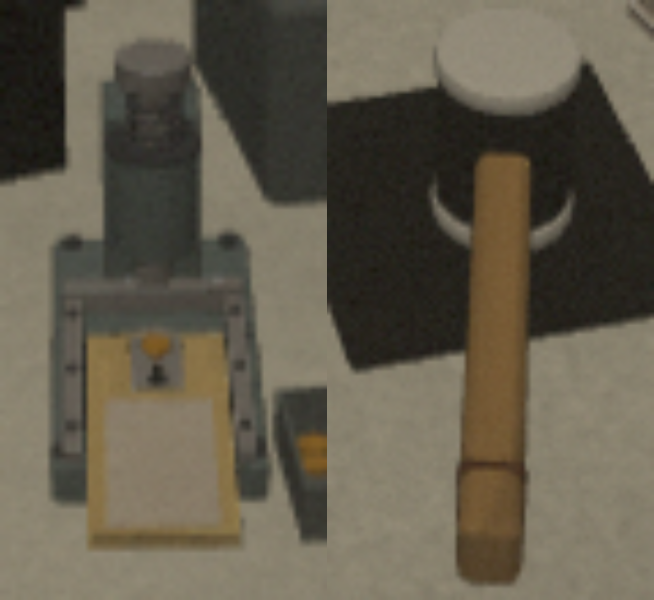

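Crop c3 (side view) shows the label short of the stop, the punch up, and the mallet upright on its pad. Now I go behind the label tail with the fingers shut.

Emit:
{"method": "carry_out", "body": {
  "rows": [
    [-0.044,-0.04,0,0,0,8],
    [-0.088,-0.081,0,0,0,16],
    [-0.132,-0.121,0,0,0,24],
    [-0.176,-0.162,0,0,0,32],
    [-0.22,-0.202,0,0,0,40],
    [-0.264,-0.243,0,0,0,48],
    [-0.308,-0.283,0,0,0,56],
    [-0.352,-0.323,0,0,0,64],
    [-0.396,-0.364,0,0,0,72],
    [-0.44,-0.404,0,0,0,80],
    [-0.484,-0.445,0,0,0,88],
    [-0.5285,-0.485,0,0,0,95.4]
  ],
  "jaw": 255,
  "force": 60
}}

```text
t: 2.9
tool_pos: [0.5416, -0.0173, 0.1941]
orientation: [2.567, 1.811, 0.001]
force: [1.0, 0.9, 0.8]
opening: 0.0003
gripper_force: 0.0
```

Emit:
{"method": "carry_out", "body": {
  "rows": [
    [0,0,0.06,0,0,0],
    [0,0,0.12,0,0,0],
    [0,0,0.16,0,0,0],
    [0,0,0.178,0,0,0],
    [0.01,0,0.178,0,0,0],
    [0.018,0,0.178,0,0,0],
    [0.024,0,0.178,0,0,0],
    [0.03,0,0.178,0,0,0],
    [0.036,0,0.178,0,0,0],
    [0.042,0,0.178,0,0,0],
    [0.047,0,0.178,0,0,0],
    [0.05,0,0.178,0,0,0]
  ]
}}

```text
t: 4.4
tool_pos: [0.5572, 0.032, 0.0158]
orientation: [-2.562, -1.818, 0.0]
force: [0.1, -0.3, 0.0]
opening: 0.0008
gripper_force: 0.0
```

```bash
python3 - <<'E'
from h import *
save("top","t1.png");im=cv2.imread("pics/t1.png");s=robot.read_state();print(s["tool_pos"],s["force"])
cv2.imwrite("pics/c4.png",cv2.resize(im[165:265,185:345],None,fx=5,fy=5,interpolation=cv2.INTER_CUBIC))
E
```

```text
[0.55726966 0.03226251 0.01579065] [-0.3157148   0.75203835 -0.16002729]
```

View pics/c4.png

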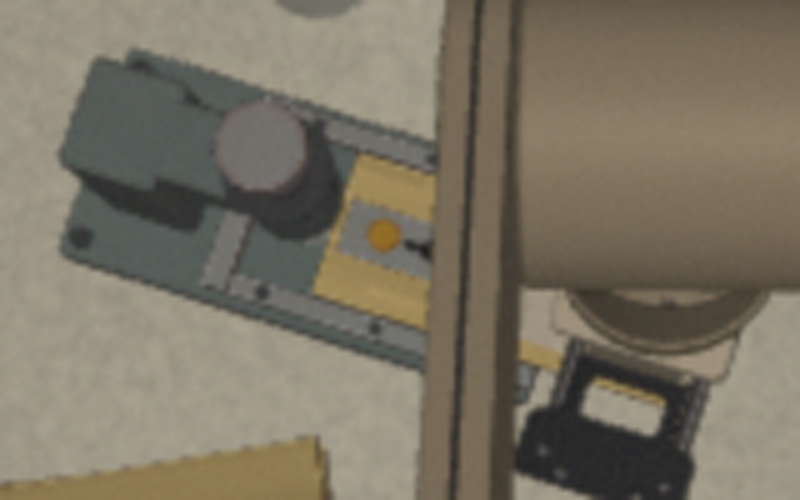

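The label hasn't moved: its rivet is still at (382,235) in the crop, and no force was felt. I'll look from the side.

```bash
python3 - <<'E'
from h import *
im=save("side","s1.png")[:,:,::-1]
s=robot.read_state();T=np.array(s["tool_pos"]);print(T,proj("side",T),proj("top",T),proj("side",[.5504,.0124,.0265]),proj("side",[.558,.0334,.0265]))
c=np.ascontiguousarray(im[150:300,230:430]);cv2.imwrite("pics/c5.png",cv2.resize(c,None,fx=4,fy=4,interpolation=cv2.INTER_CUBIC))
E
```

```text
[0.55718845 0.03202763 0.01578137] [320.63937085 272.09624247] [317.18013597 230.85482038] [320.86920947 273.17668024] [320.7405035  268.18863824]
```

View pics/c5.png

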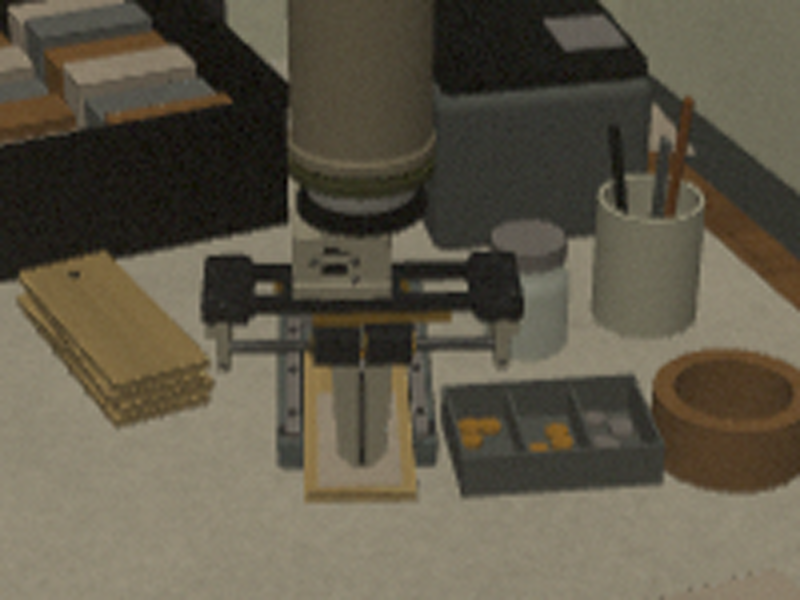

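The fingers show over the label's card, with the tip at side pixel (320.5,266) and the label tail at row 274. The tip is therefore higher or further along than reported. Computing the offset.

```bash
python3 - <<'E'
from h import *
for z in(.016,.031,.036,.045): print(z,proj("side",[.557,.032,z]))
print(proj("side",[.5615,.041,.031]),proj("side",[.5546,.025,.0158]))
s=robot.read_state();print({k:np.round(s[k],3).tolist() for k in("q","tool_pos","orientation","force","joint_torque","opening")})
E
```

```text
0.016 [320.57293269 272.04441245]
0.031 [320.56103417 267.05197756]
0.036 [320.55703911 265.37571149]
0.045 [320.54981121 262.34299816]
[320.97028047 264.86161471] [320.66456559 273.76072129]
{'q': [-0.034, 0.178, 1.775, 0.0, 1.189, 0.302], 'tool_pos': [0.557, 0.032, 0.016], 'orientation': [-2.562, -1.818, 0.0], 'force': [-0.6, 0.021, -0.472], 'joint_torque': [0.216, -53.058, -43.99, 0.111, -0.013, 0.084], 'opening': 0.001}
```

Emit:
{"method": "carry_out", "body": {
  "rows": [
    [-0.03,0,0,0,0,0],
    [-0.05,0,0,0,0,0],
    [-0.05,0,0.005,0,0,0],
    [-0.05,0,0.01,0,0,0],
    [-0.05,0,0.01,0,0,0]
  ]
}}

```text
t: 5.12
tool_pos: [0.5402, -0.0149, 0.0051]
orientation: [-2.561, -1.817, 0.001]
force: [0.7, 1.3, 0.2]
opening: 0.0002
gripper_force: 0.0
```

```bash
python3 - <<'E'
from h import *
im=save("side","s2.png")[:,:,::-1]
s=robot.read_state();T=np.array(s["tool_pos"]);print(T,proj("side",T),proj("side",T+[0,0,.0188]),s["force"])
c=np.ascontiguousarray(im[230:300,280:370]);cv2.imwrite("pics/c6.png",cv2.resize(c,None,fx=7,fy=7,interpolation=cv2.INTER_CUBIC))
E
```

```text
[ 0.54042289 -0.01487671  0.0054255 ] [321.01491476 286.9843209 ] [321.00267509 280.64940314] [ 0.32755479  0.04728474 -0.42147114]
```

View pics/c6.png

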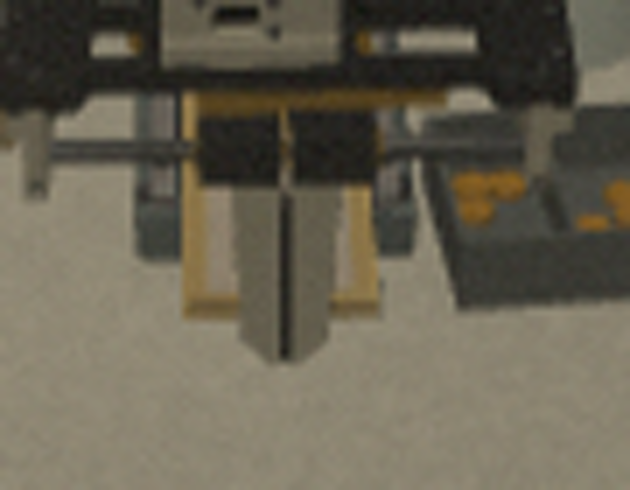

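The tip shows at (321,281.7), while the reported TCP projects to row 287. So the real tip is about 16–19 mm above the reported TCP. I'll lower gently, checking force.

Emit:
{"method": "carry_out", "body": {
  "rows": [
    [0,0,0.003,0,0,0],
    [0,0,0.004,0,0,0]
  ]
}}

```text
t: 5.42
tool_pos: [0.5406, -0.0152, 0.0016]
orientation: [-2.562, -1.818, 0.0]
force: [0.2, -0.7, -0.1]
opening: 0.0003
gripper_force: 0.0
```

Emit:
{"method": "carry_out", "body": {
  "rows": [
    [0,0,0.002,0,0,0],
    [0,0,0.004,0,0,0]
  ]
}}

```text
t: 5.68
tool_pos: [0.5406, -0.0154, -0.0023]
orientation: [2.563, 1.817, 0.0]
force: [-0.1, 0.2, 0.8]
opening: 0.0001
gripper_force: 0.0
```

Emit:
{"method": "carry_out", "body": {
  "rows": [
    [0,0,0.002,0,0,0],
    [0,0,0.002,0,0,0]
  ]
}}

```text
t: 5.92
tool_pos: [0.5404, -0.0154, -0.0044]
orientation: [-2.562, -1.817, 0.0]
force: [0.4, -0.6, -0.3]
opening: 0.0005
gripper_force: 0.0
```

Emit:
{"method": "carry_out", "body": {
  "rows": [
    [0.01,0,0,0,0,0],
    [0.018,0,0,0,0,0],
    [0.024,0,0,0,0,0],
    [0.029,0,0,0,0,0],
    [0.034,0,0,0,0,0],
    [0.039,0,0,0,0,0],
    [0.044,0,0,0,0,0],
    [0.048,0,0,0,0,0],
    [0.05,0,0,0,0,0]
  ]
}}

```text
t: 7.05
tool_pos: [0.5572, 0.032, -0.0042]
orientation: [2.562, 1.818, -0.0]
force: [0.2, -1.7, 1.0]
opening: 0.0005
gripper_force: 0.6
```

Emit:
{"method": "carry_out", "body": {
  "rows": [
    [0.002,0,0,0,0,0],
    [0.004,0,0,0,0,0]
  ]
}}

```text
t: 7.3
tool_pos: [0.5585, 0.0356, -0.0042]
orientation: [2.563, 1.817, -0.0]
force: [-0.6, -1.5, 0.8]
opening: 0.0002
gripper_force: 0.5
```

Emit:
{"method": "carry_out", "body": {
  "rows": [
    [0.002,0,0,0,0,0],
    [0.002,0,0,0,0,0]
  ]
}}

```text
t: 7.55
tool_pos: [0.5592, 0.0377, -0.0042]
orientation: [-2.562, -1.817, -0.0]
force: [-0.3, 0.8, -0.6]
opening: 0.0002
gripper_force: 0.0
```

Emit:
{"method": "carry_out", "body": {
  "rows": [
    [0.002,0,0,0,0,0],
    [0.002,0,0,0,0,0]
  ]
}}

```text
t: 7.8
tool_pos: [0.5596, 0.0387, -0.0042]
orientation: [2.562, 1.817, -0.002]
force: [-1.5, -4.8, 1.2]
opening: 0.0005
gripper_force: 2.4
```

```bash
python3 - <<'E'
from h import *
for c in("top","side"):
    im=save(c,c+"3.png")[:,:,::-1]
    g=cv2.cvtColor(np.ascontiguousarray(im),cv2.COLOR_BGR2HSV)
    m=(g[...,0]>12)&(g[...,0]<24)&(g[...,1]>190)  # brass
    sub=m[190:260,225:275] if c=="top" else m[200:290,295:345]
    ys,xs=np.nonzero(sub);o=(225,190) if c=="top" else (295,200)
    print(c,len(xs),(xs.mean()+o[0],ys.mean()+o[1]) if len(xs) else None)
    for nm,old in((c+"0.png","old"),):
        g=cv2.cvtColor(cv2.imread("pics/"+nm),cv2.COLOR_BGR2HSV);m=(g[...,0]>12)&(g[...,0]<24)&(g[...,1]>190)
        sub=m[190:260,225:275] if c=="top" else m[200:290,295:345];ys,xs=np.nonzero(sub);print("old",len(xs),(xs.mean()+o[0],ys.mean()+o[1]) if len(xs) else None)
print(robot.read_state()["force"])
A=cv2.resize(cv2.imread("pics/top3.png")[165:265,185:285],(500,500));B=cv2.resize(cv2.imread("pics/side3.png")[200:300,290:350],(300,500))
cv2.imwrite("pics/c7.png",np.hstack([A,B]))
E
```

```text
top 0 None
old 0 None
side 0 None
old 0 None
[-1.99566391 -5.18222668  1.02947659]
```

View pics/c7.png

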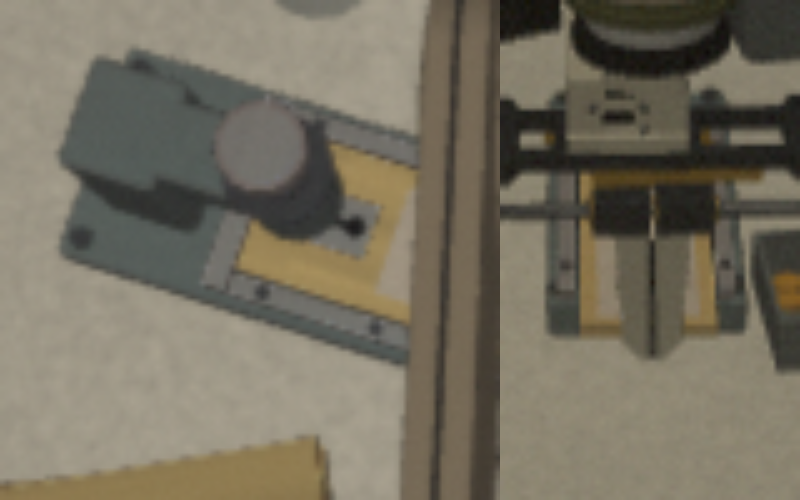

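The label's front edge meets the stop bar (crop edge at (240,265)), and the push force rose to about 5 N, so the label is home. Back off and rise.

Emit:
{"method": "carry_out", "body": {
  "rows": [
    [-0.01,0,0,0,0,0],
    [-0.04,0,0,0,0,0],
    [-0.04,0,-0.05,0,0,0],
    [-0.04,0,-0.11,0,0,0],
    [-0.04,0,-0.15,0,0,0],
    [-0.04,0,-0.15,0,0,0]
  ],
  "jaw": 0
}}

```text
t: 8.65
tool_pos: [0.5496, 0.0012, 0.1507]
orientation: [2.558, 1.814, 0.011]
force: [-0.6, 0.0, -1.0]
opening: 0.0559
gripper_force: 0.0
```

Emit:
{"method": "carry_out", "body": {
  "rows": [
    [-0.05,0.009,0,0,0,1],
    [-0.1,0.018,0,0,0,2],
    [-0.15,0.027,0,0,0,3],
    [-0.2,0.036,0,0,0,4],
    [-0.25,0.045,0,0,0,5],
    [-0.3,0.054,0,0,0,6],
    [-0.35,0.062,0,0,0,6],
    [-0.354,0.062,0,0,0,6],
    [-0.354,0.062,0,0,0,6]
  ]
}}

```text
t: 9.78
tool_pos: [0.4874, -0.3524, 0.1445]
orientation: [-2.653, -1.678, -0.0]
force: [0.0, 0.6, -0.1]
opening: 0.0932
gripper_force: 0.0
```

```bash
python3 - <<'E'
from h import *
robot.read_camera("top");robot.read_camera("side")
s=robot.read_state();T=np.array(s["tool_pos"]);X=Rn.from_rotvec(s["orientation"]).as_matrix();print(T,X.round(3).tolist(),s["opening"])
h=np.array([525.6,-271.7]);u=np.array([np.cos(np.radians(64.4)),np.sin(np.radians(64.4))])
d=T[:2]*1000-h;print("along",d@u,"lat",u[0]*d[1]-u[1]*d[0],"yaw",np.degrees(np.arctan2(X[1,0],X[0,0])))
E
```

```text
[ 0.48809792 -0.35156445  0.14512502] [[0.427, 0.904, -0.001], [0.904, -0.427, 0.001], [0.001, -0.001, -1.0]] 0.09308067343130363
along -88.22846860385431 lat -0.6876942167547213 yaw 64.74759376761033
```

Emit:
{"method": "carry_out", "body": {
  "rows": [
    [-0.002,0,0.05,0,0,0],
    [-0.002,0,0.09,0,0,0],
    [-0.002,0,0.115,0,0,0],
    [-0.002,0,0.124,0,0,0],
    [-0.002,0,0.124,0,0,0]
  ]
}}

```text
t: 10.5
tool_pos: [0.4875, -0.3539, 0.0219]
orientation: [-2.653, -1.682, -0.0]
force: [0.0, 0.4, 0.2]
opening: 0.0929
gripper_force: 0.0
```

Emit:
{"method": "carry_out", "body": {
  "rows": [
    [0,0,0,0,0,0],
    [0,0,0,0,0,0],
    [0,0,0,0,0,0],
    [0,0,0,0,0,0],
    [0,0,0,0,0,0],
    [0,0,0,0,0,0],
    [0,0,0,0,0,0]
  ],
  "jaw": 255,
  "force": 60
}}

```text
t: 11.38
tool_pos: [0.4871, -0.3548, 0.0218]
orientation: [-2.654, -1.681, 0.0]
force: [0.0, -0.3, -0.0]
opening: 0.0275
gripper_force: 0.4
```

Emit:
{"method": "carry_out", "body": {
  "rows": [
    [0,0,0,0,0,0],
    [0,0,0,0,0,0],
    [0,0,0,0,0,0],
    [0,0,0,0,0,0]
  ]
}}

```text
t: 11.88
tool_pos: [0.487, -0.3548, 0.0217]
orientation: [-2.654, -1.681, 0.0]
force: [-1.5, 0.6, -0.3]
opening: 0.0238
gripper_force: 59.9
```

Emit:
{"method": "carry_out", "body": {
  "rows": [
    [0,0,-0.01,0,0,0],
    [0,0,-0.03,0,0,0],
    [0,0,-0.08,0,0,0],
    [0,0,-0.13,0,0,0],
    [0,0,-0.18,0,0,0],
    [0,0,-0.23,0,0,0],
    [0,0,-0.23,0,0,0],
    [0,0,-0.23,0,0,0]
  ]
}}

```text
t: 12.88
tool_pos: [0.487, -0.3547, 0.2516]
orientation: [-2.654, -1.681, 0.0]
force: [0.3, 0.2, -5.2]
opening: 0.0236
gripper_force: 59.9
```

```bash
python3 - <<'E'
from h import *
np.set_printoptions(precision=3,suppress=True)
save("side","s4.png");save("top","t4.png")
s=robot.read_state();print(s["tool_pos"],s["orientation"],s["force"],s["wrist_torque"],s["opening"],s["gripper_force"])
for c in("side","top"):
  for o in robot.outline_of(c,"mallet")[:2]:
    ys,xs=np.nonzero(o["pixels"]);print(c,o["conf"],o["pixel"],len(xs),xs.min(),xs.max(),ys.min(),ys.max())
a=cv2.imread("pics/s4.png");cv2.imwrite("pics/c8.png",cv2.resize(a[100:400,220:520],None,fx=2,fy=2))
E
```

```text
[ 0.486 -0.354  0.249] [-2.651 -1.679  0.002] [ 0.109 -0.293 -4.441] [-0.362  0.172 -0.002] 0.023747279429062945 59.94869291782379
side 0.57 [365.3, 280.1] 1569 353 372 221 328
side 0.43 [321.3, 226.3] 786 299 338 183 266
top 0.8 [495.9, 223.1] 2129 465 539 201 248
```

```bash
cat >> h.py <<'E'
def head(cam,file,dz,u0=64.4,lift_xy=(0,0),zf=.102):
    "white blob near the predicted upper face, and the predicted face outline's centre"
    s=robot.read_state();T=np.array(s["tool_pos"]);X=Rn.from_rotvec(s["orientation"]).as_matrix()[:,0]
    c=T+X*.090; z=zf+(T[2]-dz)
    a=np.linspace(0,2*np.pi,60,endpoint=False)
    P=np.array([proj(cam,[c[0]+.032*np.cos(t),c[1]+.032*np.sin(t),z]) for t in a])
    im=cv2.imread("pics/"+file);w=im.min(2)
    x0,y0=(P.min(0)-14).astype(int);x1,y1=(P.max(0)+14).astype(int);y0=max(y0,0);x0=max(x0,0)
    sub=w[y0:y1,x0:x1];th,m=cv2.threshold(sub,0,1,cv2.THRESH_OTSU)
    ys,xs=np.nonzero(m);return P.min(0),P.max(0),th,(xs.min()+x0,ys.min()+y0,xs.max()+x0,ys.max()+y0),len(xs),c,z
E
python3 - <<'E'
from h import *
np.set_printoptions(precision=1,suppress=True)
for c,f in(("side","s4.png"),("top","t4.png")): print(*head(c,f,.0217))
a=cv2.imread("pics/s4.png")[100:400,260:460];b=cv2.imread("pics/t4.png")[170:320,410:560]
cv2.imwrite("pics/c8.png",np.hstack([cv2.resize(a,(400,600)),cv2.resize(b,(400,400),interpolation=cv2.INTER_CUBIC)[np.r_[0:400,[399]*200]]]))
E
```

```text
[346.  209.5] [382.4 226.7] 56.0 (np.int64(332), np.int64(195), np.int64(395), np.int64(239)) 1087 [ 0.5 -0.3  0.2] 0.32979392316613054
[481.4 200.6] [519.3 238.2] 86.0 (np.int64(467), np.int64(186), np.int64(532), np.int64(251)) 3328 [ 0.5 -0.3  0.2] 0.32979392316613054
```

View pics/c8.png

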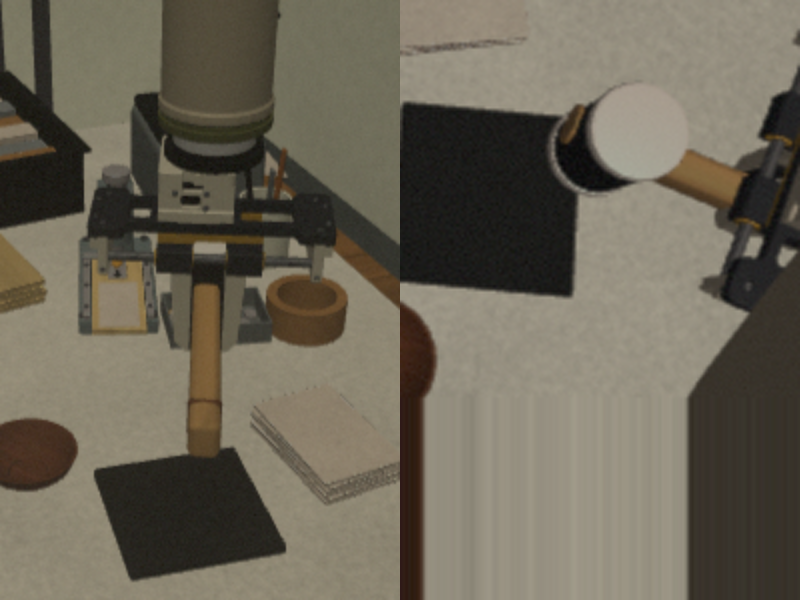

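The last view shows the mallet held level. The face centre is at top pixel (499,219.5), against a prediction of (500,219). Carry it to above the punch.

Emit:
{"method": "carry_out", "body": {
  "rows": [
    [0.03,-0.008,0,0,0,0],
    [0.08,-0.021,0,0,0,0],
    [0.13,-0.034,0,0,0,0],
    [0.18,-0.0475,0,0,0,0],
    [0.23,-0.061,0,0,0,0],
    [0.28,-0.074,0,0,0,0],
    [0.33,-0.087,0,0,0,0],
    [0.38,-0.1,0,0,0,0],
    [0.425,-0.112,0,0,0,0],
    [0.45,-0.119,0,0,0,0],
    [0.456,-0.1205,0,0,0,0],
    [0.456,-0.1205,0,0,0,0]
  ]
}}

```text
t: 14.58
tool_pos: [0.5727, 0.1087, 0.2508]
orientation: [-2.653, -1.681, 0.003]
force: [-0.7, 0.0, -3.6]
opening: 0.0239
gripper_force: 59.9
```

```bash
python3 - <<'E'
from h import *
np.set_printoptions(precision=4,suppress=True)
save("top","t5.png");im=cv2.imread("pics/t5.png");s=robot.read_state();T=s["tool_pos"];print(T,s["orientation"],s["force"],s["gripper_force"])
z=.102+T[2]-.0217
for n in("mallet_upper","mallet"):
  for o in robot.outline_of("top",n)[:2]:
    print(n,o["conf"],o["pixel"],o["pixels"].sum(),at_z("top",o["pixel"],z))
p=proj("top",[.6115,.1925,z]);print("pred",p)
x,y=p.astype(int);sub=im[y-40:y+40,x-40:x+40]
g=cv2.cvtColor(sub,cv2.COLOR_BGR2GRAY);c=cv2.HoughCircles(cv2.GaussianBlur(cv2.resize(g,None,fx=4,fy=4,interpolation=cv2.INTER_CUBIC),(0,0),2),cv2.HOUGH_GRADIENT,1,100,param1=60,param2=15,minRadius=60,maxRadius=100)
for k in c[0][:3]: q=(x-40+k[0]/4,y-40+k[1]/4);print("circle",q,k[2]/4,at_z("top",q,z))
E
```

```text
[0.5728 0.1082 0.2511] [-2.6542 -1.6802  0.0023] [-0.224   0.1281 -4.2473] 59.948508739471436
mallet_upper 0.69 [292.5, 203.8] 1200 [0.559  0.0751 0.3314]
mallet 0.86 [290.4, 206.6] 1157 [0.5543 0.0787 0.3314]
pred [222.0462 174.6977]
circle (np.float64(230.875), np.float64(185.625)) 15.6 [0.5924 0.1777 0.3314]
circle (np.float64(256.875), np.float64(177.125)) 24.0 [0.606  0.1341 0.3314]
```

```bash
python3 - <<'E'
from h import *
a=cv2.imread("pics/t5.png");b=cv2.imread("pics/top3.png")
print(robot.camera_model("top")["fx"],proj("top",[.573,.1085,.30]),proj("top",[.573,.1085,.45]))
d=np.abs(a.astype(int)-b).max(2)>25
for y in range(150,215,3): print(y,"".join("#" if v else "." for v in d[y,195:275:1]), "".join("%x"%(v//16) for v in a[y,195:275:2].mean(1).astype(int)))
E
```

```text
469.6218635702486 [273.99380448 199.90664318] [265.02009266 178.18161872]
150 ######################################......................#.##.############### 5666666666666666666666666666666666666666
153 #######################################...................#####..############### 4666666666666666666666666666666666665656
156 #########################################..#..........###.#####..############### 3566666666666666666666666556555555555555
159 ###############################################......###########.############### 3466666666666666555555555555555555555555
162 ############################################..###############################... 3356555555555555555555555555555555555555
165 ############################################################################.... 3345555555555555555555555545544444444444
168 ###############################################################################. 3334555555555545444444444444444444444444
171 ##########################################################################.#.... 3333444444444444444444444444455677777776
174 ##############
[... 1045 characters left out ...]
#..###.#############.##....#. 3333333334556510110011357634665544556664
201 #######........####..........####.......##..####..#######.#####################. 3333333333434557644587323457643334444333
204 ##########...........................................#####.#..#########..####### 3333333333333333343333222344446888888888
207 ###############...........................................##########.....####### 3333333333333334555333332222244445788888
210 #####..#############................................##.###.....##########..##### 4333333333454335577775322212222244445788
213 ####.....###########......................#########........##############.#.###. 5333333333455555577576222477763222234842
```

```bash
python3 - <<'E'
from h import *
for z in(.3314,.2414): print(z,proj("top",[.6115,.1925,z]),[proj("top",[.6115+.032*np.cos(t),.1925+.032*np.sin(t),z]).round(0).tolist() for t in np.radians([180,210,240,270])])
a=cv2.imread("pics/t5.png")
for y in range(180,207,2): print(y," ".join("%02x%02x%02x"%tuple(a[y,x,::-1]) for x in range(199,252,4)))
E
```

```text
0.3314 [222.04444886 174.69538067] [[222.0, 193.0], [232.0, 191.0], [239.0, 184.0], [241.0, 174.0]]
0.2414 [231.41781014 187.17175499] [[231.0, 204.0], [240.0, 202.0], [246.0, 195.0], [249.0, 187.0]]
180 464036 443c34 453e34 534c42 b2a799 b1a899 b3a99b b2aa9b 898174 473f34 453e33 4b4336 534a3e 544a3c
182 443d32 453d34 443e33 534c40 b3a99a b2a899 b2aa9c b2aa9d aaa394 433c31 484036 484138 494235 4a4236
184 443c31 463e34 473f35 4b453b b3a89a b2a89a b2aa9b b2aa9c b0a99c 494235 474036 484137 4a4138 4c4437
186 443e34 463e33 453c33 474136 b2a89a b2a99b b2ab9c b2ab9d b2aa9d 685d4c 443e34 453c32 483e35 4b4338
188 433d33 443c32 433f34 464035 b3a99b b2ab9c b2ab9c b3ac9d b2ad9f 928674 453e34 453e33 484036 4b4138
190 453c32 453e34 453e34 443c33 aea496 b3ab9d b1ab9d b1ae9f 9c988e 9b8d7a 615648 453c32 484036 4b4338
192 453e35 453d33 443e33 453f35 616059 8e857b 9c9689 8e887e 4d4742 9f917c 5c5445 494137 494136 4c443a
194 463d33 473e33 443d32 443d33 545c57 23211f 35312e 2b2725 121313 9a8c79 958976 706353 494136 494138
196 453e33 463e35 433c32 453d33 575e59 4c4741 0d0c0c 0b0c0a 0c0c0d 443f38 958974 5e5745 6d614f 4d463a
198 463e34 443c33 453e35 443d32 545c58 68665f 1f1c1b 141313 0c0b0f 131013 36342e 8a806d 484332 6f6252
200 453b32 453c34 453d34 433b32 525550 535854 7a7269 312f2c 1c1d1b 42413d 4b4a47 514b40 7d7362 494432
202 463e37 453c33 473e35 463e34 474844 363734 4b4c4a 6a655d 7f776e 7b7469 2b2a2a 43413c 524b41 7a7060
204 463e34 453e34 443d33 443d34 363734 343533 333534 383937 393737 3d3b39 373124 242322 4f4940 514c41
206 453d33 453e34 463d33 463e33 343432 333534 323533 4c524f 3a3b39 363838 3a3a3a 262325 2a2829 4d493f
```

The head is placed over the punch: the face rim bottom at row 193 and the lower rim at row 203 both match the prediction. Strike.

Emit:
{"method": "carry_out", "body": {
  "rows": [
    [0,0,0.02,0,0,0],
    [0,0,0.04,0,0,0],
    [0,0,0.05,0,0,0],
    [0,0,0.0815,0,0,0],
    [0,0,0.083,0,0,0]
  ]
}}

```text
t: 15.35
tool_pos: [0.5726, 0.1086, 0.1673]
orientation: [-2.654, -1.68, 0.002]
force: [-0.8, -1.8, 0.3]
opening: 0.0236
gripper_force: 60.0
```

Emit:
{"method": "carry_out", "body": {
  "rows": [
    [0,0,-0.03,0,0,0],
    [0,0,-0.063,0,0,0],
    [0,0,-0.063,0,0,0]
  ]
}}

```text
t: 15.72
tool_pos: [0.5752, 0.1093, 0.2358]
orientation: [2.652, 1.68, 0.009]
force: [-0.7, 0.0, -3.6]
opening: 0.0236
gripper_force: 60.0
```

Emit:
{"method": "carry_out", "body": {
  "rows": [
    [0,0,0.015,0,0,0],
    [0,0,0.03,0,0,0],
    [0,0,0.0625,0,0,0],
    [0,0,0.066,0,0,0],
    [0,0,0.066,0,0,0]
  ]
}}

```text
t: 16.35
tool_pos: [0.5722, 0.1087, 0.165]
orientation: [-2.653, -1.68, 0.004]
force: [-1.6, -1.3, -1.0]
opening: 0.0235
gripper_force: 60.0
```

```bash
python3 - <<'E'
from h import *
s=robot.read_state();print(s["tool_pos"],s["force"],s["wrist_torque"],s["orientation"])
for c in("top","side"):
    a=save(c,c+"6.png")
E
```

```text
[0.57215764 0.1086939  0.16500009] [-1.57016716 -1.28786707 -1.02224731] [-0.29911826  0.40547037  0.09436654] [-2.65320489 -1.68024009  0.0039281 ]
```

Emit:
{"method": "carry_out", "body": {
  "rows": [
    [0,0,-0.02,0,0,0],
    [0,0,-0.06,0,0,0],
    [0,0,-0.08,0,0,0],
    [0,0,-0.08,0,0,0]
  ]
}}

```text
t: 16.95
tool_pos: [0.5747, 0.1091, 0.2488]
orientation: [2.652, 1.68, 0.007]
force: [-0.1, 0.3, -3.6]
opening: 0.0239
gripper_force: 60.0
```

```bash
python3 - <<'E'
from h import *
save("top","t7.png");save("side","s7.png");s=robot.read_state();print(s["tool_pos"],s["force"],s["wrist_torque"])
def strip(f,cols,r0,r1):
    a=cv2.imread("pics/"+f)
    for y in range(r0,r1,2): print(y,"".join("%x"%(a[y,x].mean()//16) for x in cols))
strip("t5.png",range(205,255),178,206);print();strip("t7.png",range(205,255),178,206);print()
print("press");strip("top6.png",range(205,265),174,216)
T=[.5722,.1087]
for z in(.2457,.1557):print(proj("top",[.6115,.1925,z]),[proj("top",[.6115+.032*np.cos(t),.1925+.032*np.sin(t),z]).round(0).tolist() for t in np.radians([180,210,240,270])])
E
```

```text
[0.57285111 0.10889536 0.24493328] [-0.26455163 -1.29446785 -5.88525783] [-0.33857915  0.24512657 -0.04729608]Traceback (most recent call last):
  File "<stdin>", line 6, in <module>
  File "<stdin>", line 5, in strip
  File "<stdin>", line 5, in <genexpr>
TypeError: %x format: an integer is required, not numpy.float64
```

```bash
python3 - <<'E'
from h import *
def strip(f,cols,r0,r1):
    a=cv2.imread("pics/"+f)
    for y in range(r0,r1,2): print(y,"".join("%x"%int(a[y,x].mean()//16) for x in cols))
strip("t5.png",range(205,255),178,206);print();strip("t7.png",range(205,255),178,206);print()
print("press");strip("top6.png",range(205,265),174,216)
for z in(.2457,.1557):print(proj("top",[.6115,.1925,z]),[proj("top",[.6115+.032*np.cos(t),.1925+.032*np.sin(t),z]).round(0).tolist() for t in np.radians([180,210,240,270])])
E
```

```text
178 33333358aaaaaaaaaaaaaaaa97433344455666666666666555
180 33333347aaaaaaaaaaaaaaaaaa743333333334444444444443
182 33333347aaaaaaaaaaaaaaaaaaa75333333334434344444444
184 33333346aaaaaaaaaaaaaaaaaaa98543333333444344444444
186 33333335aaaaaaaaaaaaaaaaaaaa9654333333334434434444
188 333333358aaaaaaaaaaaaaaaaaaa8886543333333333434444
190 3333333469aaaaaaaaaaaaaaaa988888655433333333444444
192 33333333455677899999998765458888885555433343344444
194 33333333455542222332222110125788888644655443344443
196 33333333455556421100100110011235678887544556544444
198 33333333455555675311011111000110113457776434456666
200 33333333345445555677432211122244684223445677543444
202 33333333344333333445566677776676532222454444556776
204 33333333333333333333333343333333332322223444444445

178 33333347aaaaaaaaaaaaaaaaa7433445666666777777776666
180 33333347aaaaaaaaaaaaaaaaaa743333334444555666666543
182 33333346aaaaaaaaaaaaaaaaaaa85333333333333333344344
184 33333335aaaaaaaaaaaaaaaaaaaa8543333333333433444444
186 333333348aaaaaaaaaaaaaaaaaaaa654333333333334444444
188 33333334579aaaaaaaaaaaaabaaa8886543333333334444444
[... 1298 characters left out ...]
677763333333333333347aaaaaaaaaaaaaaa98654333333334334444444
202 677776433333333333333356789999999875588886533333333334444444
204 777776433333333333333321112222221102588888655433333434334444
206 777776533333333333333467421111001101257888885555433333344444
208 777776543333333333333455566776555558765445788864565444444444
210 777776543333333333333345776665776433333333224567644456555544
212 777777533333333333333446777766777775443332222244455664344444
214 777777643333333333333356777767877777777777532223344444566776
[231.01350819 186.63361053] [[231.0, 204.0], [240.0, 201.0], [246.0, 195.0], [248.0, 186.0]]
[238.72920455 196.90355671] [[239.0, 212.0], [247.0, 210.0], [252.0, 204.0], [254.0, 197.0]]
```

The top strips show the mallet pitched head-up in the grip: the lower rim rose about 2–3 px, so the blows slipped. I'll measure the tilt from the handle tail in the side view.

```bash
python3 - <<'E'
from h import *
s=robot.read_state();T=np.array(s["tool_pos"]);print(T,s["orientation"])
robot.read_camera("side")
for o in robot.outline_of("side","mallet")[:2]:
    ys,xs=np.nonzero(o["pixels"]);print(o["conf"],o["pixel"],len(xs),xs.min(),xs.max(),ys.min(),ys.max())
X=Rn.from_rotvec(s["orientation"]).as_matrix()[:,0]
def tail(T,th,g=.0915):
    G=T+[0,0,.0353]; t=np.radians(th); h=np.array([X[0],X[1],0]);h/=np.linalg.norm(h);v=np.array([0,0,1.])
    d=h*np.cos(t)+v*np.sin(t); n=-h*np.sin(t)+v*np.cos(t)
    e=G-d*(.235-g); return proj("side",e-n*.016),proj("side",e+n*.016)
print("s4",tail(np.array([.486,-.354,.249]),0))
for th in(-5,0,5,10,15,20): print(th,tail(T,th))
# wood pixels columns
def wood(f,r0,r1,c0,c1):
    g=cv2.cvtColor(cv2.imread("pics/"+f),cv2.COLOR_BGR2HSV);m=(g[...,0]<22)&(g[...,0]>8)&(g[...,1]>95)&(g[...,2]>60)
    for y in range(r0,r1,2): print(y,"".join("#" if v else "." for v in m[y,c0:c1]))
print("s4 rows");wood("s4.png",316,336,345,380);print("s7");wood("s7.png",180,262,290,350)
E
```

```text
[0.57285111 0.10889536 0.24493328] [-2.65376418e+00 -1.68058038e+00  1.45405614e-03]
0.76 [314.8, 165.7] 864 303 331 126 200
s4 (array([360.26052036, 330.52970009]), array([361.02223368, 313.12289915]))
-5 (array([309.3153177 , 189.29430117]), array([309.26110478, 175.28715044]))
0 (array([309.42342188, 194.34028254]), array([309.24380543, 180.95794092]))
5 (array([309.57795949, 199.05786485]), array([309.27665569, 186.42243843]))
10 (array([309.77655295, 203.40816169]), array([309.35863207, 191.62903872]))
15 (array([310.0164033, 207.3579887]), array([309.48813598, 196.53072124]))
20 (array([310.29436083, 210.88001785]), array([309.66304777, 201.0856144 ]))
s4 rows
316 .........################..........
318 .........################..........
320 .........################..........
322 .........################..........
324 .........################..........
326 ..........##############...........
328 ................######.............
330 ...................................
332 ...................................
334 ...................................
s7
180 ................##
[... 1942 characters left out ...]
......#########################...................
242 ................###....................##...................
244 ................###....................###..................
246 ................###....................###..................
248 ................###....................###..................
250 ................###....................###..................
252 ................###....................###..................
254 ................###.....................##..............###.
256 ................###....................####...........######
258 ................###.....................###............#####
260 ................###.....................###............#####
```

The tilt is about 6.5° head-up, so the punch only got to about 0.0155. I'll set the mallet back level by pitching the tool, regrip closer to the head, and strike faster.

Emit:
{"method": "carry_out", "body": {
  "rows": [
    [-0.03,0.008,0,0,-2,0],
    [-0.08,0.021,0,0,-4,0],
    [-0.13,0.034,0,0,-6.5,0],
    [-0.18,0.0475,0,0,-6.5,0],
    [-0.23,0.061,0,0,-6.5,0],
    [-0.28,0.074,0,0,-6.5,0],
    [-0.33,0.087,0,0,-6.5,0],
    [-0.38,0.1,0,0,-6.5,0],
    [-0.425,0.112,0.03,0,-6.5,0],
    [-0.455,0.119,0.08,0,-6.5,0],
    [-0.46,0.1205,0.13,0,-6.5,0],
    [-0.46,0.1205,0.16,0,-6.5,0]
  ]
}}

```text
t: 18.65
tool_pos: [0.482, -0.3585, 0.0812]
orientation: [2.606, 1.647, -0.153]
force: [-0.2, -0.3, -4.1]
opening: 0.0236
gripper_force: 60.0
```

```bash
python3 - <<'E'
from h import *
save("top","t8.png");save("side","s8.png");s=robot.read_state();T=np.array(s["tool_pos"]);R=Rn.from_rotvec(s["orientation"]).as_matrix();print(T,R[:,0],s["force"])
G=T-R[:,2]*.0353;h=R[:,0]*[1,1,0];h/=np.linalg.norm(h);v=np.array([0,0,1.])
for th in(-4,0,4):
    t=np.radians(th);d=h*np.cos(t)+v*np.sin(t);n=-h*np.sin(t)+v*np.cos(t);e=G-d*.1435
    print(th,"tail bottom",proj("side",e-n*.016),"face",proj("top",G+d*.0915+n*.045),proj("top",G+d*.0915-n*.045))
g=cv2.cvtColor(cv2.imread("pics/s8.png"),cv2.COLOR_BGR2HSV);m=(g[...,0]<22)&(g[...,0]>8)&(g[...,1]>95)&(g[...,2]>60)
e=proj("side",G-h*.1435).astype(int)
for y in range(e[1]-10,e[1]+30,2): print(y,"".join("#" if q else "." for q in m[y,e[0]-20:e[0]+20]))
for c,z in(("top",1),):
  im=cv2.imread("pics/t8.png");gr=cv2.cvtColor(im,cv2.COLOR_BGR2GRAY);p=proj("top",G+h*.0915+v*.045).astype(int)
  for y in range(p[1]-26,p[1]+36,3): print(y,"".join("%x"%(q//16) for q in gr[y,p[0]-36:p[0]+30:2]))
  print(p)
E
```

```text
[ 0.48096796 -0.35666275  0.07974782] [ 0.42460633  0.8984582  -0.11172435] [-1.04303297  0.56663481 -5.19953028]
-4 tail bottom [354.97720203 408.38865641] face [464.24819687 234.2940185 ] [454.15219985 240.77117279]
0 tail bottom [354.80784303 412.43219217] face [466.58450855 234.44395802] [453.5863199  239.82610467]
4 tail bottom [354.65392748 416.05585329] face [469.12192718 234.69891808] [453.2292901  238.93871559]
395 ............###############.............
397 ............###############.............
399 ............###############.............
401 ............###############.............
403 ............##############..............
405 ............##############..............
407 ............##############..............
409 ............##############..............
411 ...............##########...............
413 ........................................
415 ........................................
417 ........................................
419 ........................................
421 ........................................
423 ........................................
4
[... 331 characters left out ...]
999999
217 111111111111111112222112999999999
220 11111111111111499aaaa983999999999
223 11111111111127aaaaaaaaaa999999999
226 1111111112427aaaaaaaaaaaaa9999999
229 1111111353349aaaaaaaaaaaaa9999999
232 111111362515aaaaaaaaaaaaaaa999999
235 112111424105aaaaaaaaaaaaaaa999999
238 1111114200138aaaaaaaaaaaaa9899999
241 1111115310105aaaaaaaaaaaa96666799
244 111111272000138aaaaaaaaa866667666
247 111111126211111379aaa964566666651
250 111111111474211233211114434456622
253 111111111111233211111117998544312
256 111111111111111111111117999998123
259 111111111111111111111119999995233
262 111111111111111111111129999999433
265 111111111111111111111128999994333
268 111111111211111111111128999953333
[466 234]
```

Emit:
{"method": "carry_out", "body": {
  "rows": [
    [0.003,0.004,0.03,0,-1.5,0],
    [0.005,0.004,0.045,0,-1.5,0],
    [0.006,0.004,0.052,0,-1.5,0],
    [0.006,0.004,0.054,0,-1.5,0],
    [0.006,0.004,0.054,0,-1.5,0]
  ]
}}

```text
t: 19.38
tool_pos: [0.4894, -0.3608, 0.0325]
orientation: [2.586, 1.637, -0.18]
force: [0.1, 0.6, -4.1]
opening: 0.0238
gripper_force: 60.0
```

Emit:
{"method": "carry_out", "body": {
  "rows": [
    [0,0,0.001,0,0,0],
    [0,0,0.002,0,0,0],
    [0,0,0.002,0,0,0]
  ]
}}

```text
t: 19.75
tool_pos: [0.4889, -0.3606, 0.0296]
orientation: [2.587, 1.638, -0.181]
force: [0.2, 0.3, -4.0]
opening: 0.0235
gripper_force: 60.0
```

Emit:
{"method": "carry_out", "body": {
  "rows": [
    [0,0,0.003,0,0,0],
    [0,0,0.005,0,0,0],
    [0,0,0.006,0,0,0],
    [0,0,0.006,0,0,0]
  ]
}}

```text
t: 20.25
tool_pos: [0.4889, -0.3616, 0.0242]
orientation: [2.586, 1.638, -0.18]
force: [-2.4, 0.1, 2.4]
opening: 0.0236
gripper_force: 60.0
```

Emit:
{"method": "carry_out", "body": {
  "rows": [
    [0,0,0.001,0,0,0],
    [0,0,0.0015,0,0,0],
    [0,0,0.0015,0,0,0]
  ]
}}

```text
t: 20.62
tool_pos: [0.4891, -0.3623, 0.0231]
orientation: [2.585, 1.637, -0.18]
force: [-1.6, -1.0, 4.9]
opening: 0.0233
gripper_force: 60.0
```

Emit:
{"method": "carry_out", "body": {
  "rows": [
    [0,0,0,0,0,0],
    [0,0,0,0,0,0],
    [0,0,0,0,0,0],
    [0,0,0,0,0,0],
    [0,0,-0.02,0,2,0],
    [0,0,-0.05,0,8,0],
    [0,0,-0.05,0,8,0]
  ],
  "jaw": 0
}}

```text
t: 21.5
tool_pos: [0.4928, -0.358, 0.0749]
orientation: [2.651, 1.675, 0.003]
force: [0.0, -0.6, 0.2]
opening: 0.0887
gripper_force: 0.0
```

```bash
cat > m.py <<'E'
from h import *
def mal(n):
    save("top",n);s=robot.read_state();T=np.array(s["tool_pos"]);R=Rn.from_rotvec(s["orientation"]).as_matrix();print(T,R[:,0].round(3),s["force"],s["opening"])
    im=cv2.imread("pics/"+n);gr=im.min(2);p0=proj("top",[.5256,-.2717,.102]).astype(int)
    m=(gr>148).astype(np.uint8);m[:p0[1]-45]=0;m[p0[1]+45:]=0;m[:,:p0[0]-45]=0;m[:,p0[0]+45:]=0
    m=cv2.morphologyEx(m,cv2.MORPH_OPEN,np.ones((7,7),np.uint8))
    k,l,st,ce=cv2.connectedComponentsWithStats(m)
    for i in range(1,k):
        if st[i,4]>200: print(st[i],ce[i],at_z("top",ce[i],.102))
    g=cv2.cvtColor(im,cv2.COLOR_BGR2HSV)
    w=(g[...,0]<22)&(g[...,0]>8)&(g[...,1]>95)&(g[...,2]>60);w[:236]=0;w[292:]=0;w[:,:485]=0;w[:,558:]=0
    ys,xs=np.nonzero(w);P=np.array([at_z("top",q,.065)[:2] for q in zip(xs,ys)])*1000
    v=cv2.fitLine(P.astype(np.float32),cv2.DIST_HUBER,0,.01,.01).ravel();print("handle",v,np.degrees(np.arctan2(v[1],v[0]))%180,len(P))
E
python3 -c "
from m import *
mal('t9.png')
robot.read_camera('side');o=robot.outline_of('side','mallet')[0];ys,xs=np.nonzero(o['pixels']);print(o['conf'],xs.min(),xs.max(),ys.min(),ys.max())"
```

```text
[ 0.4918681 -0.3569155  0.0729466] [ 0.429  0.903 -0.002] [-0.19530334  0.23173261 -1.35362193] 0.09093920360079306
[448 223  25  24 506] [459.80434783 234.68774704] [ 0.52921752 -0.27496951  0.102     ]
handle [ 4.392716e-01  8.983543e-01  4.850020e+02 -3.724682e+02] 63.94258 218
0.76 345 377 313 437
```

Emit:
{"method": "carry_out", "body": {
  "rows": [
    [0.02,0,0.005,0,0,0],
    [0.02,0,0.03,0,0,0],
    [0.02,0,0.048,0,0,0],
    [0.02,0,0.053,0,0,0],
    [0.02,0,0.053,0,0,0]
  ]
}}

```text
t: 22.28
tool_pos: [0.4998, -0.3366, 0.0181]
orientation: [-2.653, -1.68, 0.001]
force: [0.1, 0.3, -0.1]
opening: 0.0928
gripper_force: 0.0
```

Emit:
{"method": "carry_out", "body": {
  "rows": [
    [0,0,0,0,0,0],
    [0,0,0,0,0,0],
    [0,0,0,0,0,0],
    [0,0,0,0,0,0],
    [0,0,0,0,0,0],
    [0,0,0,0,0,0],
    [0,0,0,0,0,0],
    [0,0,0,0,0,0],
    [0,0,0,0,0,0]
  ],
  "jaw": 255,
  "force": 60
}}

```text
t: 23.4
tool_pos: [0.5, -0.3372, 0.0186]
orientation: [2.654, 1.681, 0.0]
force: [0.5, 0.5, -1.8]
opening: 0.0241
gripper_force: 60.0
```

Emit:
{"method": "carry_out", "body": {
  "rows": [
    [0,0,-0.02,0,0,0],
    [0,0,-0.07,0,0,0],
    [0,0,-0.13,0,0,0],
    [0,0,-0.18,0,0,0],
    [0.03,-0.008,-0.215,0,0,0],
    [0.08,-0.022,-0.23,0,0,0],
    [0.13,-0.036,-0.235,0,0,0],
    [0.18,-0.049,-0.235,0,0,0],
    [0.23,-0.063,-0.235,0,0,0]
  ]
}}

```text
t: 24.52
tool_pos: [0.541, -0.1006, 0.2547]
orientation: [2.654, 1.68, 0.0]
force: [-0.2, 0.5, -4.3]
opening: 0.0235
gripper_force: 60.0
```

Emit:
{"method": "carry_out", "body": {
  "rows": [
    [0.05,-0.014,0,0,0,0],
    [0.1,-0.027,0,0,0,0],
    [0.15,-0.041,0,0,0,0],
    [0.195,-0.0535,0,0,0,0],
    [0.225,-0.062,0,0,0,0],
    [0.232,-0.0637,0,0,0,0],
    [0.232,-0.0637,0,0,0,0],
    [0.232,-0.0637,0,0,0,0]
  ]
}}

```text
t: 25.52
tool_pos: [0.5829, 0.1335, 0.2539]
orientation: [2.655, 1.679, -0.0]
force: [0.8, 0.1, -3.3]
opening: 0.0238
gripper_force: 60.0
```

```bash
cat > tilt.py <<'E'
from h import *
def tilt(n,g):
    save("side",n);save("top","T"+n);s=robot.read_state();T=np.array(s["tool_pos"]);R=Rn.from_rotvec(s["orientation"]).as_matrix();print(T,R[:,0].round(3),s["force"],s["wrist_torque"])
    G=T-R[:,2]*.0385;h=R[:,0]*[1,1,0];h/=np.linalg.norm(h);v=np.array([0,0,1.])
    for th in(0,4,8):
        t=np.radians(th);d=h*np.cos(t)+v*np.sin(t);q=-h*np.sin(t)+v*np.cos(t);e=G-d*(.235-g)
        print(th,"tail bottom",proj("side",e-q*.016)[1].round(1))
    q=cv2.cvtColor(cv2.imread("pics/"+n),cv2.COLOR_BGR2HSV);m=(q[...,0]<22)&(q[...,0]>8)&(q[...,1]>95)&(q[...,2]>60)
    e=proj("side",G-h*(.235-g)).astype(int);sub=m[e[1]-12:e[1]+25,e[0]-10:e[0]+10].sum(1)
    print("rows",[(e[1]-12+i,int(k)) for i,k in enumerate(sub) if k][-4:])
E
python3 -c "
from tilt import *
tilt('sa.png',.069)
a=cv2.imread('pics/Tsa.png')
for y in range(174,212,2): print(y,''.join('%x'%int(a[y,x].mean()//16) for x in range(200,262)))
s=robot.read_state();z=s['tool_pos'][2]
for zz in(.102,.012): print(proj('top',[.6136,.197,zz+z-.0186]),[proj('top',[.6136+.032*np.cos(t),.197+.032*np.sin(t),zz+z-.0186]).round(0).tolist() for t in np.radians([180,225,270])])"
```

```text
[0.58294082 0.13350246 0.25380442] [ 0.429  0.903 -0.   ] [-0.41919541  0.0331206  -4.78826391] [-0.26930347  0.2409221  -0.02199631]
0 tail bottom 188.5
4 tail bottom 193.0
8 tail bottom 197.2
rows [(np.int64(184), 11), (np.int64(185), 11), (np.int64(186), 9), (np.int64(187), 9)]
174 999aaaaaaaa964333333433444343444444444444444444444444444444444
176 999aaaaaaaaa97543333334333433444444444444444444444444444444444
178 9999aaaaaaaaaa864333333333334344444444444444444444444444444444
180 98689aaaaaaaaaa86543333334344434444444444444444444444444444444
182 975589aaaaaaaa988765433333344334444444444444444444444444444444
184 7555579aaaaaaa888886654333333343344444444444444444444444444445
186 655555689aaaaa988888865554433333344344444444444444444444445665
188 555555555689aaa98778888645655444333434444444444444444455665444
190 55555555555567799998667886544555555444444444444455666654444432
192 55555555555554322344333345676433444555666666666544444443322222
194 55555555555555552111001223444556664333333334333433322222356886
196 55555555555555556742111222454444455677888765544445556888888888
198 45555555555555555567643444222344444444557888888888888888888888
200 63333445555555554455556652222222223444444445678888888888888885
202 85433333333344543333333422222222222222344444444557888888888854
204 65555333232333333333333222221112212222222223344444456678886542
206 55555554333333333333323222112333333322222222222334458853333222
208 55555555555543333333222222124567665443332212222222234431222222
210 44555555555543344542222221245776775775333333322222222212222222
[218.66193819 172.6248843 ] [[219.0, 191.0], [232.0, 186.0], [238.0, 172.0]]
[228.44094159 185.3925497 ] [[228.0, 202.0], [241.0, 197.0], [246.0, 185.0]]
```

Level and centred. Now a faster blow.

Emit:
{"method": "carry_out", "body": {
  "rows": [
    [0,0,0.015,0,0,0],
    [0,0,0.03,0,0,0],
    [0,0,0.03,0,0,0],
    [0,0,0.088,0,0,0],
    [0,0,0.092,0,0,0]
  ]
}}

```text
t: 26.25
tool_pos: [0.5819, 0.1343, 0.1594]
orientation: [-2.654, -1.68, 0.004]
force: [-1.5, -1.3, -1.2]
opening: 0.0238
gripper_force: 60.0
```

Emit:
{"method": "carry_out", "body": {
  "rows": [
    [0,0,-0.02,0,0,0],
    [0,0,-0.06,0,0,0],
    [0,0,-0.092,0,0,0],
    [0,0,-0.092,0,0,0],
    [0,0,-0.092,0,0,0]
  ]
}}

```text
t: 26.88
tool_pos: [0.5828, 0.1348, 0.2536]
orientation: [-2.654, -1.681, 0.0]
force: [-0.1, 0.3, -5.1]
opening: 0.0236
gripper_force: 60.0
```

```bash
python3 -c "
from tilt import *
tilt('sb.png',.069)"
```

```text
[0.5819946  0.13460542 0.251824  ] [ 0.427  0.904 -0.002] [-0.2821035   0.23169788 -4.75749846] [-0.30667124  0.17535876  0.06994533]
0 tail bottom 189.2
4 tail bottom 193.7
8 tail bottom 197.9
rows [(np.int64(192), 10), (np.int64(193), 10), (np.int64(194), 10), (np.int64(195), 5)]
```

```bash
python3 - <<'E'
from h import *
p=proj("side",[.6115,.1925,.038]);print(p,proj("side",[.6115,.1925,.043]))
x,y=p.astype(int)
for f in("s4.png","s7.png","s8.png","sa.png","sb.png"):
    a=cv2.imread("pics/"+f).astype(int);d=a[...,2]-a[...,0]   # yellow-ness R-B
    print(f)
    for r in range(y-10,y+12): print(r," ".join("%3d"%v for v in d[r,x-9:x+10]))
E
```

```text
[318.47371945 231.10270731] [318.46665037 229.52336218]
s4.png
221  24  22  23  23  20  14  14  14   3   6   5   3   3   5   3   4   3   6   3
222  24  22  24  23  20  17  12  11   4   2   5   5   5   2   8   4   6   5   3
223  21  24  23  25  16  17  13   9   9  10  11   7   8   5   5   4   6   7   3
224  23  21  25  23  19  15  18  16  13  13  10   9   8   5   3   3   2   9   1
225  23  24  25  25  21  10  12   9   8   8   7   9   8   7   9   5   9   2   6
226  23  25  24  22  22  11  11  11   9   7   6   7   9   8   8   9   7   8   9
227  22  25  24  25  17  10  10   8   7   7  11   8  11  10   9  11  10   6  10
228  24  23  25  23  20   5   6   7   6   7   9   4   5   7   8   7   4   5   5
229  24  23  24  24  21   7   8  15  18  16   9  11  10   8  14  13   8   6   5
230  25  23  25  24  20  16  18  58  61  49  51  45  17  12  39  39  34  35  35
231  25  22  20  25  21  16  28  83  93  95  86  80  31  15  66  69  69  65  68
232  25  22  23  23  21  19  29  61  85  88  83  48  23  13  64  70  70  71  68
233  24  19  17  20  20  21  15  25  52  56  36  16  17  17  48  67  69  69  
[... 7090 characters left out ...]
  51  18  16  44  61  71  56  27  18  14  49  66  67  67  68
235  69  67  66  64  48  18  16  14  13  12  14  16  15  13  52  67  69  67  67
236  69  65  66  64  54  16  15  17  12   8   7  14  17  16  48  64  67  66  68
237  69  68  63  61  66  17  15  14  10   8   9  11  16  16  38  67  65  65  69
238  68  64  63  62  62  18  18  17  14  13  15  19  21  20  41  67  67  66  67
239  69  65  64  64  61  35  37  39  39  35  36  44  43  45  53  64  65  65  68
240  65  61  61  59  60  62  62  62  61  62  61  58  59  59  58  58  60  55  58
241  49  45  43  44  44  45  47  45  43  46  42  43  42  43  37  38  38  36  38
242  41  34  33  34  35  30  32  32  33  34  31  34  32  30  32  33  31  33  30
```

The brass cap's lower edge went from row 233.5 (s4) to 234.6 (s7), about the full 5 mm. It did not move with the later, deeper blow (sa and sb are identical), so the rivet looks closed. One more level blow will confirm.

Emit:
{"method": "carry_out", "body": {
  "rows": [
    [-0.004,0,0.01,0,-6.5,0],
    [-0.004,0,0.03,0,-6.5,0],
    [-0.004,0,0.03,0,-6.5,0],
    [-0.004,0,0.088,0,-6.5,0],
    [-0.004,0,0.093,0,-6.5,0],
    [-0.004,0,0.07,0,-6.5,0],
    [-0.004,0,0.02,0,-6.5,0],
    [-0.004,0,0.0,0,-6.5,0],
    [-0.004,0,0.0,0,-6.5,0]
  ]
}}

```text
t: 28.1
tool_pos: [0.5825, 0.1312, 0.2562]
orientation: [2.599, 1.645, -0.141]
force: [-0.1, -0.6, -5.0]
opening: 0.0239
gripper_force: 60.0
```

```bash
python3 - <<'E'
from tilt import *
tilt('sc.png',.069)
for f in("s4.png","s7.png","sb.png","sc.png"):
    a=cv2.imread("pics/"+f).astype(int);d=a[...,2]-a[...,0]
    print(f,[int(v) for v in d[228:238,316:321].mean(1)])
E
```

```text
[0.58062749 0.13092804 0.25209624] [ 0.425  0.898 -0.114] [-0.03006457  0.33428127 -5.26165344] [-0.15616252  0.17708663  0.04538975]
0 tail bottom 189.1
4 tail bottom 193.6
8 tail bottom 197.8
rows [(np.int64(190), 11), (np.int64(191), 10), (np.int64(192), 9), (np.int64(193), 1)]
s4.png [6, 13, 52, 87, 73, 37, 19, 13, 11, 9]
s7.png [8, 16, 29, 45, 87, 84, 51, 14, 10, 10]
sb.png [10, 16, 28, 46, 87, 82, 51, 13, 11, 10]
sc.png [9, 15, 28, 45, 87, 84, 51, 14, 12, 10]
```

The cap is unchanged, so the rivet is fully closed. Residual tilt is about 4°. Take the mallet back to the pad, levelled.

Emit:
{"method": "carry_out", "body": {
  "rows": [
    [-0.03,0.008,0.0035,0,-1,0],
    [-0.08,0.021,0.0092,0,-2,0],
    [-0.13,0.0345,0.0149,0,-4,0],
    [-0.18,0.0477,0.0206,0,-4,0],
    [-0.23,0.061,0.0264,0,-4,0],
    [-0.28,0.0742,0.0321,0,-4,0],
    [-0.33,0.0874,0.0378,0,-4,0],
    [-0.38,0.1,0.0436,0,-4,0],
    [-0.43,0.114,0.0493,0,-4,0],
    [-0.455,0.122,0.09,0,-4,0],
    [-0.448,0.122,0.15,0,-4,0],
    [-0.442,0.122,0.21,0,-4,0]
  ]
}}

```text
t: 29.7
tool_pos: [0.4918, -0.3391, 0.0908]
orientation: [2.567, 1.624, -0.237]
force: [0.2, -0.1, -4.2]
opening: 0.0236
gripper_force: 60.0
```

Emit:
{"method": "carry_out", "body": {
  "rows": [
    [0,0,0,0,0,0],
    [0,0,0,0,0,0]
  ]
}}

```text
t: 29.95
tool_pos: [0.494, -0.3397, 0.0962]
orientation: [2.563, 1.624, -0.235]
force: [1.0, -0.8, -3.1]
opening: 0.0235
gripper_force: 60.0
```

```bash
python3 - <<'E'
from tilt import *
tilt('sd.png',.069)
s=robot.read_state();T=np.array(s["tool_pos"]);R=Rn.from_rotvec(s["orientation"]).as_matrix();G=T-R[:,2]*.0385;h=R[:,0]*[1,1,0];h/=np.linalg.norm(h);v=np.array([0,0,1.])
print("G",G,"head",G+h*.069,"y",R[:,1].round(3))
im=cv2.imread("pics/Tsd.png");gr=im.min(2)
for th in(0,4):
    t=np.radians(th);d=h*np.cos(t)+v*np.sin(t);n=-h*np.sin(t)+v*np.cos(t);print(th,proj("top",G+d*.069+n*.045),proj("top",G+d*.069-n*.045))
p=proj("top",G+h*.069+v*.045).astype(int)
for y in range(p[1]-26,p[1]+36,3): print(y,"".join("%x"%(q//16) for q in gr[y,p[0]-36:p[0]+30:2]))
print(p)
E
```

```text
[ 0.49577138 -0.34076388  0.09870534] [ 0.421  0.888 -0.183] [ 1.43559623 -0.96619927 -3.1096196 ] [-0.09090163  0.09156511 -0.00887833]
0 tail bottom 402.5
4 tail bottom 406.9
8 tail bottom 410.8
rows [(np.int64(401), 15), (np.int64(402), 13), (np.int64(403), 12), (np.int64(404), 7)]
G [ 0.49859845 -0.33430645  0.1365545 ] head [ 0.5281366  -0.27194863  0.1365545 ] y [ 0.904 -0.427  0.005]
0 [470.60007924 229.96533165] [456.9890758  235.84644945]
4 [472.92967054 230.29816598] [456.40581271 235.00050535]
203 888888888888888888888888888632355
206 888888888888888888888888888422555
209 888888888888888888888888885224555
212 011112222234566888888888872235553
215 111111111111111124788688832355543
218 111111111111114899999999522455535
221 111111111122159999999997224555355
224 111111134231599999999983235553455
227 111111331211699999999932255553555
230 111112612212799999999522455525555
233 111113411012699999998323555345553
236 11111340000149a9a9993235554355543
239 111112520000159aa9942245552555523
242 11111136100101489a822455525555621
245 111111126311001035323555445556774
248 111111111256554622235555355553446
251 111111111111111122245552555544343
254 111111111111111122355534555312233
257 111111111111111223555435554331122
260 111111111111112224555255553888873
263 111111111111122245552555534888888
[470 229]
```

Emit:
{"method": "carry_out", "body": {
  "rows": [
    [0.008,0,0.04,0,-2,0],
    [0.012,0,0.06,0,-2.5,0],
    [0.013,0,0.068,0,-2.5,0],
    [0.0135,0,0.071,0,-2.5,0],
    [0.0135,0,0.071,0,-2.5,0]
  ]
}}

```text
t: 30.68
tool_pos: [0.4944, -0.3399, 0.0239]
orientation: [2.539, 1.607, -0.288]
force: [-0.0, 0.2, -4.5]
opening: 0.0241
gripper_force: 60.0
```

Emit:
{"method": "carry_out", "body": {
  "rows": [
    [0,0,0.0015,0,0,0],
    [0,0,0.003,0,0,0],
    [0,0,0.003,0,0,0]
  ]
}}

```text
t: 31.05
tool_pos: [0.4934, -0.34, 0.0198]
orientation: [2.54, 1.608, -0.289]
force: [0.3, 0.5, -4.7]
opening: 0.0238
gripper_force: 60.0
```

Emit:
{"method": "carry_out", "body": {
  "rows": [
    [0,0,0.001,0,0,0],
    [0,0,0.0015,0,0,0],
    [0,0,0.0015,0,0,0]
  ]
}}

```text
t: 31.42
tool_pos: [0.4932, -0.3401, 0.0182]
orientation: [2.54, 1.609, -0.29]
force: [-0.8, -0.0, -4.7]
opening: 0.0233
gripper_force: 60.0
```

Emit:
{"method": "carry_out", "body": {
  "rows": [
    [0,0,0.001,0,0,0],
    [0,0,0.002,0,0,0],
    [0,0,0.002,0,0,0]
  ]
}}

```text
t: 31.8
tool_pos: [0.493, -0.3405, 0.0162]
orientation: [2.54, 1.609, -0.29]
force: [-0.2, 1.4, -4.6]
opening: 0.0239
gripper_force: 60.0
```

Emit:
{"method": "carry_out", "body": {
  "rows": [
    [0,0,0.001,0,0,0],
    [0,0,0.001,0,0,0],
    [0,0,0.001,0,0,0]
  ]
}}

```text
t: 32.17
tool_pos: [0.4931, -0.3409, 0.0155]
orientation: [2.54, 1.608, -0.289]
force: [-0.5, 0.3, -3.0]
opening: 0.0237
gripper_force: 60.0
```

Emit:
{"method": "carry_out", "body": {
  "rows": [
    [0,0,0.001,0,0,0],
    [0,0,0.001,0,0,0],
    [0,0,0.001,0,0,0]
  ]
}}

```text
t: 32.55
tool_pos: [0.4932, -0.3411, 0.0154]
orientation: [2.54, 1.608, -0.289]
force: [-1.6, 2.4, 6.1]
opening: 0.0236
gripper_force: 60.0
```

```bash
python3 -c "
from tilt import *
tilt('se.png',.069)"
```

```text
[ 0.49324458 -0.34110541  0.01535358] [ 0.417  0.881 -0.225] [-2.42142175  2.73198011  6.13912841] [ 0.59876546  0.73088266 -0.0016929 ]
0 tail bottom 438.0
4 tail bottom 441.9
8 tail bottom 445.3
rows [(np.int64(433), 14), (np.int64(434), 13), (np.int64(435), 12), (np.int64(436), 8)]
```

Emit:
{"method": "carry_out", "body": {
  "rows": [
    [0,0,0,0,0,0],
    [0,0,0,0,0,0],
    [0,0,0,0,0,0],
    [0,0,0,0,0,0],
    [0,0,0,0,0,0],
    [0,0,-0.02,0,2,0],
    [-0.01,0,-0.05,0,8,0],
    [-0.02,0,-0.1,0,13,0],
    [-0.05,0,-0.15,0,13,0],
    [-0.1,0,-0.2,0,13,0],
    [-0.1,0,-0.2,0,13,0]
  ],
  "jaw": 0
}}

```text
t: 34.02
tool_pos: [0.4713, -0.392, 0.2378]
orientation: [2.648, 1.673, 0.002]
force: [0.3, -0.9, 0.1]
opening: 0.093
gripper_force: 0.0
```

Emit:
{"method": "carry_out", "body": {
  "rows": [
    [-0.04,0,0,0,0,0],
    [-0.04,-0.06,0,0,0,0],
    [-0.04,-0.12,0,0,0,0],
    [-0.04,-0.15,0,0,0,0],
    [-0.04,-0.15,0,0,0,0]
  ]
}}

```text
t: 34.65
tool_pos: [0.3165, -0.3595, 0.231]
orientation: [-2.654, -1.679, 0.0]
force: [0.6, -0.5, 0.2]
opening: 0.093
gripper_force: 0.0
```

```bash
python3 - <<'E'
from m import *
mal("tz.png");save("side","sz.png")
gs=[cv2.imread("pics/"+f).astype(int) for f in("top0.png","tz.png","side0.png","sz.png")]
o=robot.outline_of("side","mallet")[0];ys,xs=np.nonzero(o["pixels"]);print("side mallet",xs.min(),xs.max(),ys.min(),ys.max())
d=(np.abs(gs[0]-gs[1]).max(2)>45).astype(np.uint8);k,l,st,ce=cv2.connectedComponentsWithStats(cv2.morphologyEx(d,cv2.MORPH_OPEN,np.ones((2,2),np.uint8)))
for i in range(1,k):
    if st[i,4]>25: print("diff top",st[i])
d=gs[3][...,2]-gs[3][...,0];print([int(v) for v in d[228:238,316:321].mean(1)])
g=gs[1].min(2)
p=proj("top",[.527,-.273,.102]).astype(int)
for y in range(p[1]-22,p[1]+30,3): print(y,"".join("%x"%(q//16) for q in g[y,p[0]-32:p[0]+30:2]),"  ","".join("%x"%(q//16) for q in gs[0].min(2)[y,p[0]-32:p[0]+30:2]))
E
```

```text
[ 0.31744777 -0.35999076  0.23123875] [0.428 0.904 0.   ] [ 0.68986918 -0.00107828 -0.82146676] 0.09283984949166801
handle [ 4.2984071e-01  9.0290475e-01  4.6020490e+02 -4.1173279e+02] 64.54254 827
side mallet 385 463 293 351
diff top [234 211  16  13 134]
diff top [263 212  12   7  46]
diff top [  488   284   152   196 14459]
diff top [538 407 102  73 379]
diff top [ 238  422   91   58 2929]
diff top [  0 454  47  26 923]
diff top [627 469  13  11  73]
diff top [565 473  12   7  44]
[2, 5, 6, 6, 4, 5, 4, 6, 4, 4]
213 1111111111111111222333566778777    1111111111111111222333566788777
216 1111111111111111111111111178787    1111111111111111111111111178788
219 1111111111111111111111111178788    1111111111111111111111111178888
222 1111111111111367874211111178777    1101111110111134442111111177778
225 1111111111148888888883111278777    1111111111127888888862111278777
228 1111111121588888888888511278877    1111111122488988888888411278878
231 1111114224899989988888831277788    1111113223898989998888831377788
234 1111141215999999999988971378888    1111132215999999999989871278888
237 1111232105999999999999882377777    1111232215999999999999981377777
240 1111320114899999999999961377788    1111321004899999999999861377788
243 1111340001599999999999843336778    1111341102699999999999843357778
246 1111142100058999999997433333334    1111141000159999999998433333357
249 1111115301001478998532333333343    1111124200012699999843333433333
252 1111111255222341111111122333333    1111111353111222121111222333333
255 1111111111111111111111111322233    1111111111232111111111111222333
258 1111111111111111111111111777632    1111111111111111111111111777422
261 1111111111111111111111011777887    1111111111111111111111111777787
264 1111111111011111111111112777887    1111111111111111111111111777887
```

The mallet stands as found, within about 1 mm. In the top view only the label and the arm changed. Hand in.

```bash
python3 -c "
from plant import robot
print(robot.close_job())"
```

```text
the job is handed in; nothing more can be done
None
```

The job is handed in at about 35 s: the label is against the stop, four mallet blows closed the rivet as far as the side camera shows (later blows moved the cap no further), and the mallet stands level on its pad within about 1 mm of where it was. The first blows pitched the mallet in the grip, so I regripped nearer the head and struck again. Nothing else on the table moved in the final top picture.

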